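# Uncover the mixer bowl and hold its sprung dial at full speed

### The job

Before the dough goes in, check that the mixer's paddle runs free: first lift the lid off the bowl and set it down (not drop it) flat beside the mixer, knob up, on the worktop or the cold hob, and let go of it. Then turn the dial clockwise past its first two clicks to the third, full speed, and finish still holding it there, because it springs back to off when let go. Leave the mug, the two mills and the timer behind the sink where they stand.

Things in the scene. Friction and masses are not known exactly. Their poses are not given: they have to be found in the camera images.
- mixer: Low white countertop mixer, fixed, 306 x 214 x 112 mm (without lid). Origin on the worktop under the middle of the bowl, z up; -x points to the control head in front of the bowl: a block 100 x 164 mm, centred 150 mm from the bowl's axis, its flat top (deck) 94 mm above the worktop. The dial stands in the middle of this deck.
- bowl_mouth (a point): Centre of the rim of the mixer's open steel bowl, 112 mm above the worktop. Rim 174 mm across, wall 4 mm, a black paddle inside; the bowl sits in a round white shroud, 214 mm across and 56 mm high.
- lid: Loose round steel lid, 182 mm across, 51 mm high with knob, about 0.24 kg. Origin at the centre of its underside, z up through the knob. A plug 157 mm across, 6 mm deep, sits in the bowl with about 4 mm play, the flange on the rim: origin 106 mm above the worktop. Straight up frees it. Set down it stands on the plug: origin at 0 on the worktop, at 6 mm on the hob (black glass, left of the mixer).
- lid_knob (a point): Middle of the lid's round black knob, 37 mm above the lid's origin. Grip part 33 mm across, from 8 mm below to 8 mm above this point; top of knob 14 mm above; 21 mm stem below; the lid's domed top is 20 mm below this point.
- dial_grip (a point): Middle of the black dial's upright grip bar (46 mm long, 13 mm thick), 119 mm above the worktop, on the vertical dial axis; bar top 11 mm above, skirt (52 mm across) 17 mm below this point. Turns with the dial. z up, x along the bar to its pointer end (white line); pinch the +y and -y faces. At off the pointer is 0.63 rad anticlockwise, from above, of mixer +x.
- dial (a joint): Dial angle: 0 at off (start), growing clockwise seen from above. Clicks at 0.42, 0.84 and 1.26 rad (rows of 1, 2, 3 raised pips on the deck), end stop 1.31. A return spring takes it back to off from anywhere when let go: 0.07 N m at off, 0.12 at the third click, plus or minus 0.044 from the clicks, so up to about 0.17 N m are needed to turn it.
- mug: White mug, 79 mm across, 89 mm high, standing to the right of the mixer; not to be disturbed. Origin under its middle.
- salt_mill: Mill with steel head and pink filling, 60 mm across, 132 mm high, right of the mixer; not to be disturbed. Origin under its middle.
- pepper_mill: The same mill with dark filling, not to be disturbed. Origin under its middle.
- timer: Kitchen timer, white foot and brass dome, 68 mm across, 53 mm high, right of the mixer; not to be disturbed. Origin under its middle.
- hob_right (a point): A point on the near right part of the cold hob, a flat black glass 590 x 510 mm whose top is 6 mm above the worktop; 140 mm of hob to its right and 120 mm in front of it. Empty: one good place for the lid, but any clear, flat place will do.

How it is judged:
On the way, in this order (a step that is already met when the one before it is completed fails the run):
1. the lid is lifted clear of the bowl by the gripper, roughly level (height (world z) of lid above 0.125 m and angle between lid's own z axis and vertical below 0.35 rad and contact force between the fingers and lid above 0.5 N), for 0.1 s.
2. the lid lies flat, knob up, on the worktop or hob, let go, while the dial is still at off (height (world z) of lid below 0.014 m and angle between lid's own z axis and vertical below 0.12 rad and linear speed of lid below 0.03 m/s and contact force between each of the fingers, the arm and lid below 0.05 N and value of joint dial below 0.2 rad), for 0.2 s.
3. the dial is held at its third click (value of joint dial above 1.12 rad and contact force between the fingers and mixer above 0.5 N), for 0.5 s.
At the end, for the whole second after the job is handed in: The program ends with the fingers holding the dial at its third click (above 1.12 rad, finger force over 0.5 N) through the last second; the lid rests knob up (level within 0.12 rad) on worktop or hob (origin under 14 mm high), not touched by the robot (all of step 3 and height (world z) of lid below 0.014 m and angle between lid's own z axis and vertical below 0.12 rad and linear speed of lid below 0.03 m/s and contact force between each of the fingers, the arm and lid below 0.05 N); the arm keeps its last pose, push and grip.
It fails at once if the lid is let go in the air instead of being set down (height (world z) of lid above 0.02 m and horizontal distance between lid and bowl_mouth above 0.1 m and contact force between each of the fingers, the arm and lid below 0.01 N).
It fails at once if the mug, a mill or the timer is moved more than 30 mm or tipped (distance of any of mug, salt_mill, pepper_mill, timer from where it was at the start of the episode above 0.03 m or angle between any of mug, salt_mill, pepper_mill, timer's own z axis and vertical above 0.3 rad).
It also fails if it takes over 58 s, if anything falls off the work surface, if the arm or the gripper's body presses on something with over 40 N, if the wrist force passes 120 N, or if a joint passes its speed limit or range.

### The arm

A 6-joint arm with a two-finger parallel gripper is mounted at the origin on a cart in front of the work surface, level with it; the furniture and walls round the work are solid. World frame = base frame: x ahead of the robot, y to its left, z up, the work surface at z = 0. Lengths are in m, angles in rad, forces in N, time in s.
With the tool pointing down it reaches from about 0.275 to 0.825 m from the base axis. Payload 5.2 kg.
Tool frame: the origin (TCP) lies at the very end of the fingers, on their centre line; the grasp point (between the pads) lies 19 mm behind it; z points along the fingers, y is the line along which they close (so a half turn about z gives the same grasp; the last joint's range is limited). The gripper opens to 93 mm and grips with 3 to 60 N. Pads are 15 mm wide; open, the fingers measure 128 mm over their backs; the gripper's body (75 mm by 188 mm) begins 65 mm behind the grasp point.
Start: joints at [-0.203, 0.259, 1.535, -0, 1.348, -0.203], TCP at [0.55, 0, 0.219] pointing down, gripper open.
Joint ranges: [-3.14, 3.14], [-0.91, 2.08], [0.19, 2.58], [-1.22, 4.36], [0.22, 2.71], [-3.12, 3.12]. Speed limits (rad/s): [2.57, 2.57, 3.14, 3.14, 3.14, 3.14].

### API

Orientations are given as [roll, pitch, yaw] about the fixed x, y, z axes, in that order (R = Rz(yaw) Ry(pitch) Rx(roll)).
In Python, from bench import ctrl gives the robot as it stands.
- The arm moves only by the tool jog_arm, never from a script. Its argument "targets" is a list that holds one entry, the list of rows, each a list of 6 numbers: the shift along the tool's x, y, z each as a share of 0.02 m, from -1 to 1, then the turn, a rotation vector about the tool's x, y, z each as a share of 0.15 rad, from -1 to 1. In form: [[[tx, ty, tz, ax, ay, az], ...]]. A call has 1 to 10 rows; each row shifts and turns the commanded pose from where the row before left it, along the tool's axes as they then stand; what a row does not reach is not made up. A row lasts 1/10 s, in which the tool goes at most 50 mm and 8.59 degrees, less where a joint would pass 70% of its speed; a pose out of reach is approached as far as the arm can. A call with a number of a shift or a turn outside -1 to 1 is refused whole. A call with a gripper value outside its range is refused whole. "gripper" is the opening, from 0 (shut) to 1 (fully open), set as the call begins (left out, the last holds). The fingers move at their own pace and stop on an object; the grip force is fixed at half the most. Time passes only in rows, so rows that do not move let the fingers close. It gives the time, the measured TCP pose, the force, the opening and the grip force at its end, in the units of the state.
- ctrl.sense(): the state, without advancing time (a new reading comes with each control period).
- ctrl.grab_frame(name): name is "scene" or "side" or "wrist"; returns a dict with "color" (384x512x3 uint8, red, green, blue), "z_map" (384x512 float32, m along the optical axis (not along the pixel's ray), 0 where there is no reading), "camera_matrix" (3x3 intrinsics, pixels), "R" (3x3) and "t" (3): a world point X has camera coordinates R X + t. Camera axes: x right, y down, z forward; pixel columns grow to the right and rows downward; lengths in m; the calibration is good to about 2 mm. A picture is of the moment at which its call begins.
- ctrl.job_done(): hands the job in; it is judged then, once.
The state is a dict: "clock": time; "joints": joint angles; "joint_vel": joint speeds; "joint_torque": joint torques, N m; "tool_pos": TCP position; "orientation": TCP orientation; "wrist_force": force on the tool from outside, world axes, zero at the start; "moment": the same for the moment, N m; "width": opening from 0.0 (shut) to 1.0 (fully open); "finger_force": force on a finger pad.
Only numpy, scipy, OpenCV 4.12 (cv2) and the standard library are available. Lean on these libraries where they do the work, as an engineer would, in place of code of your own. Each camera call takes 0.05 s, during which the arm holds its last target. There are 200 camera calls.

## Working session

There is one attempt and no reset: what is moved stays moved. The work goes in short steps, Python scripts to look and compute and a tool call to move; the robot and the scene stay as the last step left them, time stands still between calls to the robot, and variables do not carry over. Pictures are saved under pics/ and viewed, at most 10 in all, crops included, and the job is handed in when it is done.

Besides the shell and the picture viewer there is one more tool, called after ">>>" as name(argument=value, ...), one argument or row to a line, values as JSON. jog_arm: Moves the arm, as the interface text tells. Shift numbers are shares of 0.02 m and turn numbers shares of 0.15 rad, none past 1 either way. Its arguments: {"type":"object","properties":{"targets":{"type":"array","items":{"type":"array","items":{"type":"array","items":{"type":"number"}}}},"gripper":{"type":"number"}},"required":["targets"]}

```bash
mkdir -p pics; cat > h.py <<'E'
import numpy as np, cv2
from bench import ctrl
def grab(n,f=None):
    d=ctrl.grab_frame(n)
    if f: cv2.imwrite('pics/'+f,d['color'][...,::-1])
    z=d['z_map'];K=d['camera_matrix'];v,u=np.indices(z.shape)
    c=np.stack([(u-K[0,2])/K[0,0]*z,(v-K[1,2])/K[1,1]*z,z],-1)
    P=(c-d['t'])@d['R']; P[z==0]=np.nan
    return d['color'],P
E
python3 - <<'E'
from h import *
import numpy as np
s=ctrl.sense();print(s)
A,P=grab('scene','a.png');B,Q=grab('side','b.png')
np.savez('a.npz',A=A,P=P,B=B,Q=Q)
a=np.hstack([cv2.imread('pics/a.png'),cv2.imread('pics/b.png')]);cv2.imwrite('pics/ab.png',cv2.resize(a,(800,300)))
E
```

```text
{'clock': 0.0, 'joints': array([-2.02788478e-01,  2.59321063e-01,  1.53608366e+00,  7.74989028e-08,
        1.34798330e+00, -2.02817569e-01]), 'joint_vel': array([ 0.00157528, -0.00013366, -0.00044657,  0.00081682,  0.00236116,
        0.0006861 ]), 'joint_torque': array([ 2.41929010e-04, -4.37298238e+01, -2.84004611e+01,  7.19661056e-02,
        4.11791797e-02, -1.14769305e-04]), 'tool_pos': array([5.49456068e-01, 1.41683042e-04, 2.17829279e-01]), 'orientation': array([-3.13983410e+00, -3.61715164e-04,  1.57082508e+00]), 'wrist_force': array([-0.39897583,  0.25168675, -0.14726711]), 'moment': array([-0.01914542,  0.01735246, -0.00429842]), 'finger_force': 0.0, 'width': 0.9991060535585575}
```

View pics/a.png

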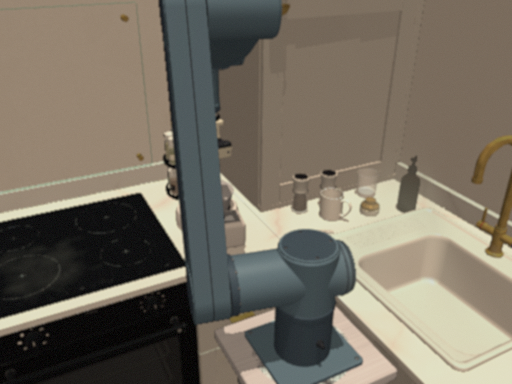

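View pics/b.png

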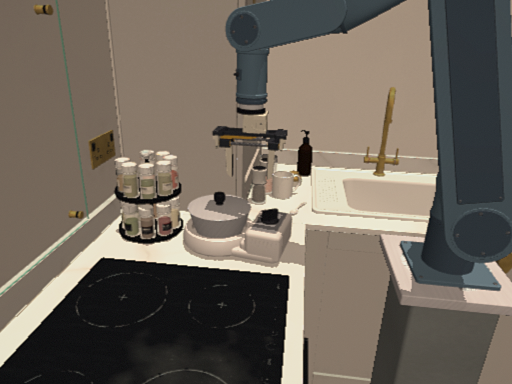

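The side view shows the lid knob near (219,198), the dial near (270,215), and the hob in front at lower left. In the scene view the arm hides most of the mixer.

```bash
python3 - <<'E'
from h import *
d=np.load('a.npz');B,Q=d['B'],d['Q']
g=B.max(-1)
def reg(n,u0,u1,v0,v1,z0,z1,dark):
    q=Q[v0:v1,u0:u1].reshape(-1,3);k=g[v0:v1,u0:u1].ravel()
    m=(q[:,2]>z0)&(q[:,2]<z1)&((k<70) if dark else True);q=q[m];print(n,len(q),q.mean(0).round(3),q.min(0).round(3),q.max(0).round(3));return q
reg('knob',205,235,185,210,.13,.17,1)
q=reg('dial bar',250,290,200,230,.115,.14,1)
q=reg('deck',240,300,205,250,.088,.1,0)
r=cv2.minAreaRect(q[:,:2].astype(np.float32));print(r,cv2.boxPoints(r))
q=reg('lidrim',180,256,190,225,.105,.119,0)
from scipy.optimize import least_squares
f=least_squares(lambda p:np.hypot(q[:,0]-p[0],q[:,1]-p[1])-.089,q[:,:2].mean(0),loss='soft_l1',f_scale=.003);print(f.x,np.abs(f.fun).mean())
for u,v in [(219,198),(219,208),(270,210),(270,215),(275,218),(265,220),(290,205),(200,300),(222,305),(280,290),(285,270)]: print(u,v,B[v,u],Q[v,u].round(3))
i=cv2.resize(B[175:265,170:310,::-1],None,fx=5,fy=5,interpolation=2);cv2.imwrite('pics/c.png',i)
E
```

```text
knob 108 [ 0.635 -0.01   0.148] [ 0.621 -0.029  0.132] [ 0.65  -0.     0.157]
dial bar 90 [0.488 0.013 0.124] [0.469 0.001 0.115] [0.51  0.023 0.132]
deck 694 [0.489 0.034 0.094] [ 0.431 -0.07   0.088] [0.568 0.093 0.1  ]
((0.502161979675293, 0.006124585866928101), (0.1598058044910431, 0.12308166176080704), 79.6707534790039) [[ 0.42729157 -0.06144883]
 [ 0.5483785  -0.08351792]
 [ 0.5770324   0.07369801]
 [ 0.45594543  0.09576709]]
lidrim 561 [0.627 0.022 0.115] [ 0.546 -0.105  0.105] [0.725 0.072 0.119]
[ 0.63652364 -0.02419556] 0.005772880092999945
219 198 [16 15 16] [ 0.634 -0.004  0.147]
219 208 [123 113 104] [0.631 0.008 0.122]
270 210 [4 3 7] [0.488 0.008 0.128]
270 215 [15 13 14] [0.487 0.015 0.116]
275 218 [17 17 17] [0.474 0.008 0.105]
265 220 [17 16 17] [0.5   0.02  0.102]
290 205 [236 231 210] [ 0.44  -0.323  0.001]
200 300 [18 18 18] [0.621 0.266 0.007]
222 305 [70 69 63] [0.568 0.275 0.006]
280 290 [18 15 19] [0.442 0.196 0.005]
285 270 [235 226 202] [0.435 0.1   0.   ]
```

View pics/c.png

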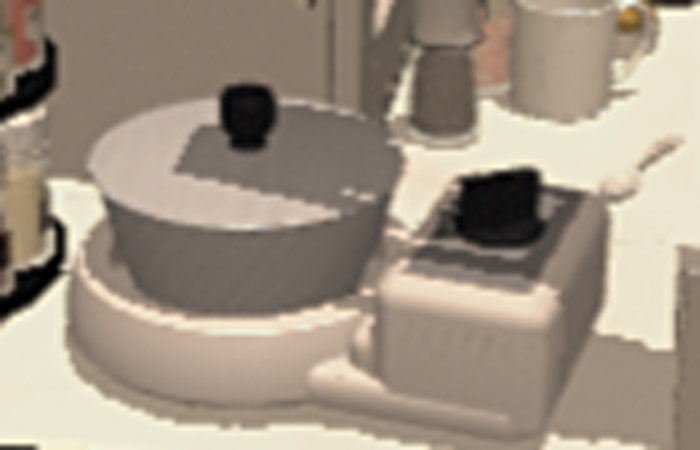

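The crop shows the knob at about (250,115), the dial bar at about (500,195), and the arm's shadow across the lid. I'll refine from the wrist camera.

```bash
python3 - <<'E'
from h import *
A,P=grab('wrist','w.png')
np.savez('w.npz',A=A,P=P)
k=(A.max(-1)<60)
for n,z0,z1 in [('knobtop',.148,.165),('bar',.126,.135),('skirt',.097,.106)]:
    m=k&(P[...,2]>z0)&(P[...,2]<z1);q=P[m]
    v,u=np.nonzero(m)
    if len(q): print(n,len(q),q.mean(0).round(4),q.min(0).round(3),q.max(0).round(3),u.mean(),v.mean(), cv2.minAreaRect(q[:,:2].astype(np.float32)))
E
```

```text
knobtop 970 [ 0.6362 -0.0138  0.1551] [ 0.62  -0.031  0.148] [ 0.651 -0.003  0.159] 376.4577319587629 225.13917525773195 ((0.6375577449798584, -0.014795331284403801), (0.023473918437957764, 0.030082354322075844), 65.90591430664062)
bar 712 [0.4922 0.0073 0.1298] [ 0.469 -0.068  0.126] [0.764 0.022 0.135] 192.72191011235955 188.9171348314607 ((0.6191861629486084, -0.019520990550518036), (0.034458454698324203, 0.3034379482269287), 77.78276062011719)
skirt 1546 [0.4916 0.0105 0.1017] [ 0.464 -0.023  0.097] [0.524 0.033 0.106] 198.38809831824062 176.3078913324709 ((0.49475377798080444, 0.006504317745566368), (0.051198024302721024, 0.061066873371601105), 81.32061004638672)
```

View pics/w.png

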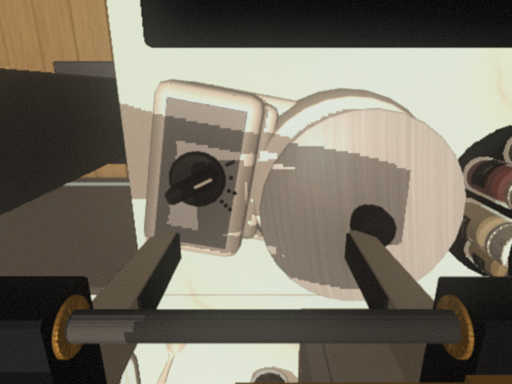

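```bash
python3 - <<'E'
from h import *
d=np.load('a.npz');B,Q=d['B'],d['Q']
k=(B.max(-1)<45)&(Q[...,2]>.003)&(Q[...,2]<.010);q=Q[k]
print('hob',len(q),np.percentile(q[:,:2],[.5,50,99.5],axis=0).round(3))
for x0 in (.45,.5,.55,.6): 
    r=q[abs(q[:,0]-x0)<.01]; print(x0,'right edge y',np.percentile(r[:,1],1).round(3))
for y0 in (.2,.25,.3,.35):
    r=q[abs(q[:,1]-y0)<.01]; print(y0,'front edge x',np.percentile(r[:,0],1).round(3))
r=Q[150:245,112:188].reshape(-1,3);r=r[(r[:,2]>.05)&(r[:,0]>.6)&(r[:,0]<1.05)&(r[:,1]>-.1)]
print('rack',np.percentile(r,[1,10,90,99],axis=0).round(3))
w=np.load('w.npz');A,P=w['A'],w['P']
m=(A.max(-1)<60)&(P[...,2]>.127)&(P[...,2]<.134)&(P[...,0]<.53);q=P[m]
print('bar',len(q),q.mean(0),cv2.minAreaRect(q[:,:2].astype(np.float32)))
m=(A.max(-1)<60)&(P[...,2]>.148)&(P[...,2]<.165)&(P[...,1]>-.05)&(P[...,1]<.03)
q=P[m];print('knob',cv2.minEnclosingCircle(q[:,:2].astype(np.float32)))
m=(P[...,2]>.113)&(P[...,2]<.119)&(P[...,0]>.53)
q=P[m];h=cv2.convexHull(q[:,:2].astype(np.float32));print('lid',cv2.minEnclosingCircle(h))
E
```

```text
hob 27839 [[0.427 0.137]
 [0.688 0.374]
 [0.925 0.531]]
0.45 right edge y 0.138
0.5 right edge y 0.14
0.55 right edge y 0.14
0.6 right edge y 0.141
0.2 front edge x 0.429
0.25 front edge x 0.431
0.3 front edge x 0.429
0.35 front edge x 0.428
rack [[ 0.76  -0.094  0.052]
 [ 0.776 -0.054  0.071]
 [ 0.899  0.038  0.235]
 [ 0.933  0.05   0.252]]
bar 683 [0.48912275 0.00785809 0.1298507 ] ((0.49007469415664673, 0.007688775658607483), (0.04443869739770889, 0.012820581905543804), 25.721363067626953)
knob ((0.6358780860900879, -0.01793631911277771), 0.015540855936706066)
lid ((0.6395068764686584, -0.0729122906923294), 0.14394648373126984)
```

>>> jog_arm(
  targets=[
    [[-0.17,0.87,0,0,0,0],[-0.17,0.87,0,0,0,0],[-0.17,0.87,0,0,0,0],[-0.17,0.87,0,0,0,0],[-0.17,0.87,0,0,0,0],[0,0,0,0,0,-1],[0,0,0,0,0,-1],[0,0,0,0,0,-1],[0,0,0,0,0,-1],[0,0,0,0,0,-1]],
  ],
  gripper=1,
)

```text
clock: 1.15
tool_pos: [0.6368, -0.0169, 0.2181]
orientation: [-3.141, -0.001, 2.327]
wrist_force: [0.1, 0.2, -0.8]
width: 1.003
finger_force: 0.0
```

>>> jog_arm(
  targets=[
    [[0,0,0,0,0,-1],[0,0,0,0,0,-1],[0,0,0,0,0,-1],[0,0,0,0,0,-1],[0,0,0,0,0,-1],[0,0,0,0,0,-0.47],[0,0,0,0,0,0],[0,0,0,0,0,0]],
  ],
)

```text
clock: 1.95
tool_pos: [0.6369, -0.0169, 0.2183]
orientation: [3.141, -0.001, 3.139]
wrist_force: [0.3, 0.7, -0.7]
width: 0.998
finger_force: 0.0
```

>>> jog_arm(
  targets=[
    [[0,0,1,0,0,0],[0,0,1,0,0,0],[0,0,1,0,0,0],[0,0,1,0,0,0],[0,0,0.5,0,0,0],[0,0,0,0,0,0],[0,0,0,0,0,0],[0,0,0,0,0,0]],
  ],
)

```text
clock: 2.75
tool_pos: [0.6378, -0.0171, 0.13]
orientation: [-3.141, 0.002, 3.141]
wrist_force: [-0.0, 0.4, 0.6]
width: 1.003
finger_force: 0.0
```

>>> jog_arm(
  targets=[
    [[0,0,0,0,0,0],[0,0,0,0,0,0],[0,0,0,0,0,0],[0,0,0,0,0,0],[0,0,0,0,0,0],[0,0,0,0,0,0],[0,0,0,0,0,0],[0,0,0,0,0,0]],
  ],
  gripper=0.15,
)

```text
clock: 3.55
tool_pos: [0.6371, -0.0176, 0.1287]
orientation: [-3.14, 0.0, 3.141]
wrist_force: [0.1, -10.7, 2.6]
width: 0.364
finger_force: 5.7
```

>>> jog_arm(
  targets=[
    [[0,0,0,0,0,0],[0,0,0,0,0,0],[0,0,0,0,0,0],[0,0,-0.2,0,0,0],[0,0,-0.3,0,0,0],[0,0,-0.5,0,0,0],[0,0,-0.5,0,0,0],[0,0,-0.5,0,0,0],[0,0,0,0,0,0],[0,0,0,0,0,0]],
  ],
  gripper=0.0,
)

```text
clock: 4.55
tool_pos: [0.6372, -0.0169, 0.1692]
orientation: [-3.142, 0.001, 3.141]
wrist_force: [-0.4, 0.4, -1.1]
width: 0.34
finger_force: 30.0
```

```bash
python3 - <<'E'
from h import *
print(ctrl.sense()['wrist_force'])
A,P=grab('side','d.png');cv2.imwrite('pics/d2.png',cv2.resize(A[140:270,150:320,::-1],None,fx=3,fy=3))
E
```

```text
[-0.36668418  0.43266443 -1.11490734]
```

View pics/d2.png

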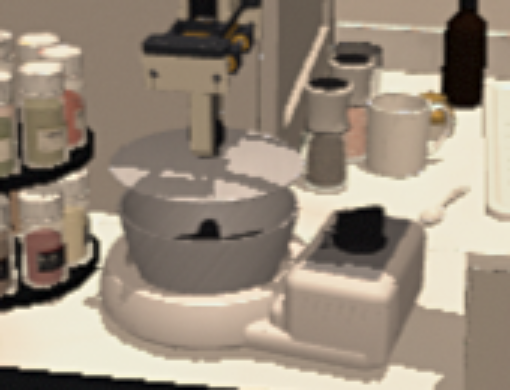

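The lid is up, level, in the fingers at crop (205,160), clear of the open bowl with the paddle showing.

>>> jog_arm(
  targets=[
    [[0,0,-0.5,0,0,0],[0,0.3,-0.5,0,0,0],[0.2,0.6,0,0,0,0],[0.3,0.9,0,0,0,0],[0.3,0.9,0,0,0,0],[0.3,0.9,0,0,0,0],[0.3,0.9,0,0,0,0],[0.3,0.9,0,0,0,0],[0.3,0.9,0,0,0,0],[0.3,0.9,0,0,0,0]],
  ],
)

```text
clock: 5.6
tool_pos: [0.5904, 0.1287, 0.1887]
orientation: [-3.142, 0.0, -3.142]
wrist_force: [-0.2, 0.2, -1.9]
width: 0.342
finger_force: 30.0
```

>>> jog_arm(
  targets=[
    [[0.3,0.9,0,0,0,0],[0.3,0.9,0,0,0,0],[0.3,0.9,0,0,0,0],[0.3,0.9,0,0,0,0],[0.3,0.9,0,0,0,0],[0.3,0.9,0,0,0,0],[0.2,0.8,0,0,0,0],[0.1,0.4,0,0,0,0],[0,0,0,0,0,0],[0,0,0,0,0,0]],
  ],
)

```text
clock: 6.6
tool_pos: [0.5492, 0.2589, 0.1886]
orientation: [-3.141, 0.0, -3.142]
wrist_force: [-0.3, -0.4, -1.9]
width: 0.342
finger_force: 30.0
```

>>> jog_arm(
  targets=[
    [[0,0,0.6,0,0,0],[0,0,1,0,0,0],[0,0,1,0,0,0],[0,0,1,0,0,0],[0,0,1,0,0,0],[0,0,1,0,0,0],[0,0,1,0,0,0],[0,0,0.6,0,0,0],[0,0,0.3,0,0,0],[0,0,0,0,0,0]],
  ],
)

```text
clock: 7.6
tool_pos: [0.5488, 0.2585, 0.0378]
orientation: [-3.141, -0.001, 3.141]
wrist_force: [0.9, 0.5, -1.0]
width: 0.343
finger_force: 30.0
```

>>> jog_arm(
  targets=[
    [[0,0,0.1,0,0,0],[0,0,0.05,0,0,0],[0,0,0,0,0,0],[0,0,0,0,0,0]],
  ],
)

```text
clock: 8.0
tool_pos: [0.5494, 0.2592, 0.0362]
orientation: [3.141, 0.001, 3.141]
wrist_force: [0.7, -0.9, -1.7]
width: 0.342
finger_force: 30.0
```

Expected contact is at about 0.029, so I'll go down in small steps.

>>> jog_arm(
  targets=[
    [[0,0,0.1,0,0,0],[0,0,0.1,0,0,0],[0,0,0.05,0,0,0],[0,0,0,0,0,0],[0,0,0,0,0,0]],
  ],
)

```text
clock: 8.5
tool_pos: [0.549, 0.259, 0.0306]
orientation: [-3.142, -0.0, 3.141]
wrist_force: [0.8, -0.2, -1.7]
width: 0.343
finger_force: 30.0
```

>>> jog_arm(
  targets=[
    [[0,0,0.05,0,0,0],[0,0,0.05,0,0,0],[0,0,0,0,0,0],[0,0,0,0,0,0]],
  ],
)

```text
clock: 8.9
tool_pos: [0.5491, 0.259, 0.0286]
orientation: [-3.142, -0.0, 3.141]
wrist_force: [-0.2, 0.0, -1.5]
width: 0.345
finger_force: 30.0
```

>>> jog_arm(
  targets=[
    [[0,0,0.05,0,0,0],[0,0,0.05,0,0,0],[0,0,0,0,0,0],[0,0,0,0,0,0]],
  ],
)

```text
clock: 9.3
tool_pos: [0.5492, 0.2591, 0.0283]
orientation: [3.142, 0.001, 3.142]
wrist_force: [-3.6, -1.5, 10.0]
width: 0.342
finger_force: 30.0
```

Contact at 10 N. Releasing, then going straight up.

>>> jog_arm(
  targets=[
    [[0,0,0,0,0,0],[0,0,0,0,0,0],[0,0,0,0,0,0],[0,0,0,0,0,0],[0,0,0,0,0,0],[0,0,0,0,0,0],[0,0,0,0,0,0],[0,0,0,0,0,0]],
  ],
  gripper=1,
)

```text
clock: 10.1
tool_pos: [0.5491, 0.259, 0.0266]
orientation: [-3.142, -0.0, 3.141]
wrist_force: [0.4, -0.0, 0.6]
width: 0.968
finger_force: 0.0
```

>>> jog_arm(
  targets=[
    [[0,0,-0.5,0,0,0],[0,0,-1,0,0,0],[0,0,-1,0,0,0],[0,0,-1,0,0,0],[0,0,-1,0,0,0],[0,0,-1,0,0,0],[0,0,-1,0,0,0],[0,0,-1,0,0,0],[0,0,-1,0,0,0],[0,0,-1,0,0,0]],
  ],
)

```text
clock: 11.1
tool_pos: [0.549, 0.259, 0.2184]
orientation: [3.141, 0.001, 3.141]
wrist_force: [0.0, 0.3, -0.3]
width: 1.003
finger_force: 0.0
```

>>> jog_arm(
  targets=[
    [[0.23,-0.97,0,0,0,0],[0.23,-0.97,0,0,0,0],[0.23,-0.97,0,0,0,0],[0.23,-0.97,0,0,0,0],[0.23,-0.97,0,0,0,0],[0.23,-0.97,0,0,0,0],[0.23,-0.97,0,0,0,0],[0.23,-0.97,0,0,0,0],[0.23,-0.97,0,0,0,0],[0.23,-0.97,0,0,0,0]],
  ],
)

```text
clock: 12.1
tool_pos: [0.5028, 0.0643, 0.2175]
orientation: [-3.141, 0.001, 3.141]
wrist_force: [-0.0, 0.1, 0.2]
width: 0.996
finger_force: 0.0
```

>>> jog_arm(
  targets=[
    [[0.23,-0.97,0,0,0,0],[0.23,-0.97,0,0,0,0],[0.23,-0.93,0,0,0,0],[0,0,0,0,0,-1],[0,0,0,0,0,-1],[0,0,0,0,0,-1],[0,0,0,0,0,0],[0,0,0,0,0,0]],
  ],
)

```text
clock: 12.9
tool_pos: [0.4892, 0.0077, 0.2172]
orientation: [-3.141, 0.001, -2.696]
wrist_force: [0.5, -0.2, -0.1]
width: 1.0
finger_force: 0.0
```

```bash
python3 - <<'E'
from h import *
print(ctrl.sense())
A,P=grab('wrist','e.png')
m=(A.max(-1)<60)&(P[...,2]>.127)&(P[...,2]<.134)&(P[...,0]<.53);q=P[m]
print('bar',len(q),cv2.minAreaRect(q[:,:2].astype(np.float32)))
B,Q=grab('side','f.png')
m=(Q[...,0]>.44)&(Q[...,0]<.66)&(Q[...,1]>.15)&(Q[...,1]<.37)&(Q[...,2]>.014);q=Q[m]
print('lid',len(q),q.max(0),q.min(0))
E
```

```text
{'clock': 12.9, 'joints': array([-2.12726341e-01,  1.49388951e-01,  1.67742893e+00,  4.90490441e-05,
        1.31409055e+00, -2.22918076e+00]), 'joint_vel': array([ 9.57165094e-04,  4.03477641e-03,  2.01711368e-03,  3.90575351e-04,
       -1.49399557e-03, -1.11517655e-05]), 'joint_torque': array([ -0.05889946, -36.95820093, -28.05033267,  -0.06453407,
         0.05437481,  -0.19118178]), 'tool_pos': array([0.48921522, 0.00770525, 0.21720099]), 'orientation': array([-3.14121155e+00,  5.70239064e-04, -2.69594689e+00]), 'wrist_force': array([ 0.48567103, -0.15681644, -0.09112321]), 'moment': array([ 0.13847021, -0.08190885, -0.00820933]), 'finger_force': 0.0, 'width': 0.9999817182255178}
bar 674 ((0.48874858021736145, 0.0065826550126075745), (0.04403171315789223, 0.01248159073293209), 25.79033851623535)
lid 3112 [0.63748964 0.35067065 0.05779263] [0.45774238 0.17050812 0.01401698]
```

View pics/f.png

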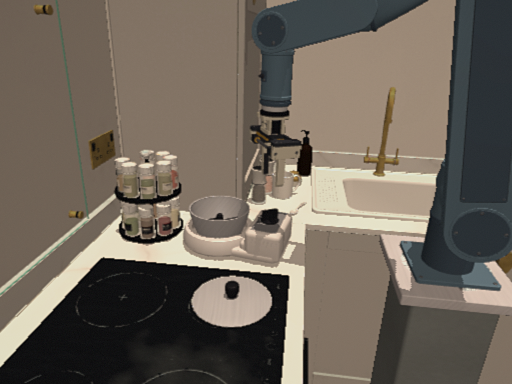

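View pics/e.png

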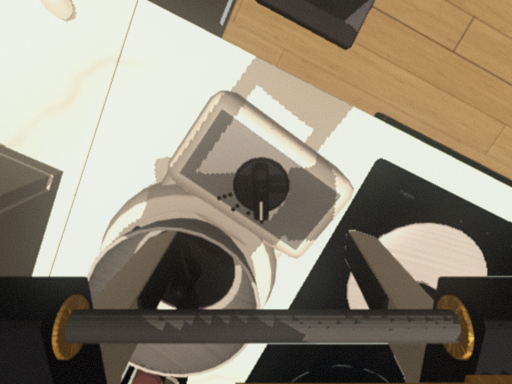

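The side view shows the lid flat on the hob at (232,300), knob up. The wrist view shows the bar at (262,185), square to the fingers.

>>> jog_arm(
  targets=[
    [[0,0,1,0,0,0],[0,0,1,0,0,0],[0,0,1,0,0,0],[0,0,1,0,0,0],[0,0,1,0,0,0],[0,0,0.5,0,0,0],[0,0,0.1,0,0,0],[0,0,0,0,0,0],[0,0,0,0,0,0]],
  ],
)

```text
clock: 13.9
tool_pos: [0.4899, 0.0075, 0.1056]
orientation: [-3.141, 0.001, -2.692]
wrist_force: [0.2, 0.2, 0.0]
width: 1.0
finger_force: 0.0
```

>>> jog_arm(
  targets=[
    [[0,0,0,0,0,0],[0,0,0,0,0,0],[0,0,0,0,0,0],[0,0,0,0,0,0],[0,0,0,0,0,0],[0,0,0,0,0,0],[0,0,0,0,0,0],[0,0,0,0,0,0],[0,0,0,0,0,0],[0,0,0,0,0,0]],
  ],
  gripper=0,
)

```text
clock: 14.9
tool_pos: [0.4892, 0.0077, 0.1046]
orientation: [3.142, -0.0, -2.692]
wrist_force: [-0.1, 0.1, -0.3]
width: 0.189
finger_force: 0.0
```

>>> jog_arm(
  targets=[
    [[0,0,0,0,0,0],[0,0,0,0,0,0],[0,0,0,0,0,0],[0,0,0,0,0,0],[0,0,0,0,0,0]],
  ],
)

```text
clock: 15.4
tool_pos: [0.4899, 0.0064, 0.1047]
orientation: [-3.139, 0.0, -2.692]
wrist_force: [1.0, -4.8, -2.5]
width: 0.136
finger_force: 30.0
```

>>> jog_arm(
  targets=[
    [[0,0,0,0,0,0.5],[0,0,0,0,0,0.5],[0,0,0,0,0,0.5],[0,0,0,0,0,0.5],[0,0,0,0,0,0.5],[0,0,0,0,0,0.5],[0,0,0,0,0,0.5],[0,0,0,0,0,0.5],[0,0,0,0,0,0.5],[0,0,0,0,0,0.5]],
  ],
)

```text
clock: 16.4
tool_pos: [0.4899, 0.0061, 0.1047]
orientation: [-3.139, 0.002, 2.839]
wrist_force: [1.4, -5.9, -2.6]
width: 0.137
finger_force: 30.0
```

>>> jog_arm(
  targets=[
    [[0,0,0,0,0,0.5],[0,0,0,0,0,0.5],[0,0,0,0,0,0.5],[0,0,0,0,0,0.5],[0,0,0,0,0,0.5],[0,0,0,0,0,0.5],[0,0,0,0,0,0.4],[0,0,0,0,0,0],[0,0,0,0,0,0],[0,0,0,0,0,0]],
  ],
)

```text
clock: 17.4
tool_pos: [0.4898, 0.0059, 0.1047]
orientation: [-3.14, 0.003, 2.332]
wrist_force: [1.2, -6.7, -1.5]
width: 0.139
finger_force: 30.0
```

```bash
python3 - <<'E'
from h import *
s=ctrl.sense();print(s['moment'],s['orientation'],s['wrist_force'])
B,Q=grab('side','g.png');W,P=grab('wrist')
i=np.hstack([cv2.resize(B[190:265,230:310],(400,375)),cv2.resize(W[100:280,160:352],(400,375))])
cv2.imwrite('pics/g2.png',i[...,::-1])
m=(W.max(-1)<60)&(P[...,2]>.126)&(P[...,2]<.134)&(np.hypot(P[...,0]-.489,P[...,1]-.007)<.03);q=P[m]
print('bar',len(q),cv2.minAreaRect(q[:,:2].astype(np.float32)))
E
```

```text
[-1.09730414 -0.19332561  0.13538655] [-3.14018312e+00  2.83360983e-03  2.33180389e+00] [ 1.18731102 -6.74630432 -1.53128698]
bar 1965 ((0.488939493894577, 0.00818353146314621), (0.015448586083948612, 0.044800590723752975), 46.57400131225586)
```

View pics/g2.png

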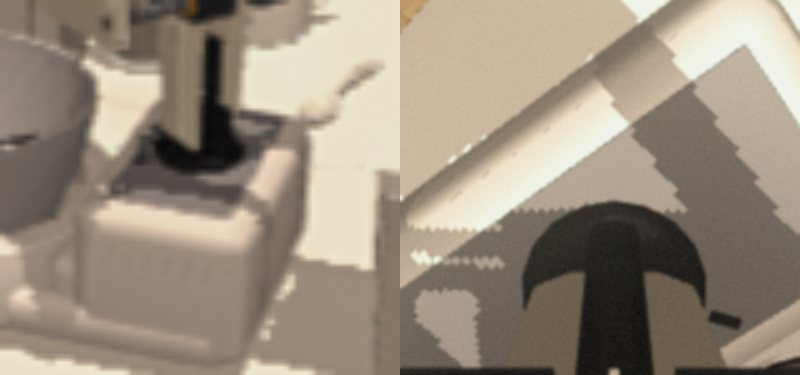

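The dial bar is held in the pads and has turned about 1.21–1.26 rad. I'll add a little for margin.

>>> jog_arm(
  targets=[
    [[0,0,0,0,0,0.2],[0,0,0,0,0,0.2],[0,0,0,0,0,0],[0,0,0,0,0,0],[0,0,0,0,0,0],[0,0,0,0,0,0],[0,0,0,0,0,0],[0,0,0,0,0,0],[0,0,0,0,0,0],[0,0,0,0,0,0]],
  ],
)

```text
clock: 18.5
tool_pos: [0.4898, 0.0059, 0.1047]
orientation: [-3.14, 0.003, 2.272]
wrist_force: [0.2, -7.0, -2.2]
width: 0.14
finger_force: 30.0
```

```bash
python3 - <<'E'
from h import *
s=ctrl.sense();print(s['moment'],s['orientation'],s['wrist_force'],s['finger_force'])
W,P=grab('wrist')
m=(W.max(-1)<60)&(P[...,2]>.126)&(P[...,2]<.134)&(np.hypot(P[...,0]-.489,P[...,1]-.007)<.03);q=P[m]
a=cv2.minAreaRect(q[:,:2].astype(np.float32));print(a)
E
```

```text
[-1.10622549 -0.26057266  0.24770684] [-3.14031428e+00  3.03272237e-03  2.27213598e+00] [ 0.18883589 -7.00681125 -2.19209716] 30.02759099006653
((0.48845142126083374, 0.0078657828271389), (0.015614422969520092, 0.04500075802206993), 36.57003402709961)
```

The moment rose to 0.25 N m, above the 0.17 N m the dial needs, so it is at its end stop past the third click. Handing in.

```bash
python3 -c "
from bench import ctrl
print(ctrl.job_done())"
```

```text
the job is handed in; nothing more can be done
None
```

I handed the job in at about 18.5 s of the 58 s: the lid lies flat on the hob, knob up and released, and the gripper is still holding the dial at about full speed (tool turned 1.32 rad, third click at 1.26); the hand-in returned no verdict, and I did not re-measure the mug, mills or timer, though the arm stayed clear of them.

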